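Slide a steel coupon home under a leaf spring

ROBOT

A 6-joint arm with a two-finger parallel gripper is mounted at the origin on a cart in front of the work surface, level with it; the furniture and walls round the work are solid. World frame = base frame: x ahead of the robot, y to its left, z up, the work surface at z = 0. Lengths are in m, angles in rad, forces in N, time in s.
With the tool pointing down it reaches from about 0.275 to 0.75 m from the base axis. Payload 10.2 kg.
Tool frame: the origin (TCP) lies midway between the tips of the shut fingers; the grasp point (between the pads) lies 19 mm behind it; z points along the fingers, y is the line along which they close (so a half turn about z gives the same grasp; the last joint's range is limited). The gripper opens to 85 mm and grips with 20 to 120 N. Pads are 22 mm wide; open, the fingers measure 114 mm over their backs; the gripper's body (76 mm by 85 mm) begins 54 mm behind the grasp point. The pads swing forward as they close: fully open they stand 13 mm farther back than shut.
Start: joints at [-1.385, 0.313, 1.498, -0, 1.331, -0.223], TCP at [0.209, -0.482, 0.231] pointing down, gripper open.
Joint ranges: [-2.94, 2.94], [-0.97, 2.17], [0.19, 2.56], [-1.23, 4.37], [0.02, 3.11], [-2.88, 2.88]. Speed limits (rad/s): [2.39, 2.39, 3.01, 3.14, 3.14, 3.14].

INTERFACE

Orientations are given as [roll, pitch, yaw] about the fixed x, y, z axes, in that order (R = Rz(yaw) Ry(pitch) Rx(roll)).
In Python, from cell import * gives the robot as it stands. The module is installed in compiled form; this text tells all that it offers.
- The arm moves only by the tool jog_arm, never from a script. Its argument "plan" is a list of rows, each an object of numbers: "jaw": the closure, from 0 (fully open) to 1 (shut); "dx", "dy", "dz": the shift along the tool's x, y, z in m; "turn": the turn about the tool's z in degrees. In form: [{"jaw": .., "dx": .., "dy": .., "dz": .., "turn": ..}, ...]. A call has 1 to 8 rows; each row shifts and turns the commanded pose from where the row before left it, along the tool's axes as they then stand; what a row does not reach is not made up. A row lasts 1/8 s, in which the tool goes at most 62.5 mm and 10.7 degrees, less where a joint would pass 70% of its speed; a pose out of reach is approached as far as the arm can. A call is refused whole if a number of a shift passes 0.0625 or a number of a turn 10.7, either way. A call with a gripper value outside its range is refused whole. The fingers move at their own pace and stop on an object; "grip_force" is the grip in N (left out, the last holds). Time passes only in rows, so rows that do not move let the fingers close. It gives the time, the measured TCP pose, the force, the opening and the grip force at its end, in the units of the state.
- read_state(): the state, without advancing time (a new reading comes with each control period).
- capture(name): name is "scene" or "top"; returns the picture (400x640x3 uint8, red, green, blue); there is no depth.
- calibration(name): a dict with "K" (3x3 intrinsics, pixels), "rvec" (rotation vector, rad) and "tvec" (3), from world to camera coordinates, as OpenCV has them. Camera axes: x right, y down, z forward; pixel columns grow to the right and rows downward; lengths in m; the calibration is good to about 2 mm. A picture is of the moment at which its call begins. calibration takes no time and is no camera call.
- finish_job(): hands the job in; it is judged then, once.
Trained networks look in the newest picture that a camera, given by its name, has taken for a name from the list of things; names that differ only in an ending like _2 or _b are one class to them, and where a whole thing is asked for, a point or a joint stands for the part that bears it (a point fixed in the world has none). Each returns a list of dicts, best first, with "score" (0 to 1); they miss things now and then, are a little off and sometimes report something else, mostly with a low value. They report only what shows in the picture. A call takes as long as a camera call. They do not tell look-alikes from the thing itself.
- look_for(label, camera): "xyz" ([x, y, z] in m, in world coordinates, good to about 4 mm: the middle of the surface that is visible of it).
- regions_of(label, camera): "region" (400x640 bool, what is visible of it).
The state is a dict: "clock": time; "joint_pos": joint angles; "qd": joint speeds; "joint_torque": joint torques, N m; "eef_pos": TCP position; "orientation": TCP orientation; "ft_force": force on the tool from outside, world axes, zero at the start; "moment": the same for the moment, N m; "finger_gap": finger opening in m; "grip_force": force on a finger pad.
Only numpy, scipy, OpenCV 4.12 (cv2) and the standard library are available. Lean on these libraries where they do the work, as an engineer would, in place of code of your own. Each camera call takes 0.05 s, during which the arm holds its last target. There are 200 camera calls.

TASK

The two-lane fixture on the table holds a long and a short steel coupon, each lying in its lane in front of a leaf spring. Press the longer coupon down hard on its top with closed fingertips and slide it along its lane, under the leaf spring, until its nose is fully home against the stop block, then let go of it. Do not push it by its tail end or lift it, and leave the shorter coupon and the loose things around the fixture where they are.

Things in the scene. Friction and masses are not known exactly. Their poses are not given: they have to be found in the camera images.
- fixture: Two-lane coupon fixture fixed on the table, grey base 128 x 252 mm. Origin at table level midway between the lanes; z up, coupons slide toward its +y. Lanes run along y, 42 mm wide, centred at x = -29 and +29 mm; polished floors (friction about 0.15) at z = 16 mm, guide rails' tops at z = 23 mm (middle rib 16 mm wide), rear wall's inner face at y = -118 mm, its top at z = 25 mm.
- stop_a (a point): Foot of the stop block's face in the lane at fixture x = -29 mm, at lane-floor height (fixture y = +72 mm, z = 16 mm). The dark steel block rises to z = 36 mm, screw heads on it to 44 mm; a bright leaf spring 30 mm wide is clamped on top and slopes back toward -y over the lane.
- stop_b (a point): The same point of the stop block in the other lane, at fixture x = +29 mm.
- lip_a (a point): Free edge of the leaf spring over the lane at fixture x = -29 mm, at rest (fixture y = +3 mm, z = 35 mm). From here the spring slopes down to its heel at y = +31 mm, z = 22 mm. It yields upward: a coupon 10 mm thick going under it lifts the heel 4 mm against about 3 N, and needs roughly 3 N of push along the lane, besides floor friction.
- lip_b (a point): The same point of the leaf spring in the other lane, at fixture x = +29 mm.
- long_coupon: The longer coupon: flat dark steel bar 40 x 120 x 10 mm (x, y, z), in either lane, loose on the floor, top at z = 26 mm. Origin at the centre of its underside, +y the nose that goes under the spring. It starts with its centre at fixture y -57 to -47 mm; home against the stop that is +12 mm. Pressing its top with about 20 N drags it along; under about 12 N the fingers slip. Press its rear half.
- short_coupon: The shorter coupon, which stays where it is: flat steel bar 40 x 90 x 6 mm in the other lane. Origin at the centre of its underside.
- gas_nozzle: Copper-coloured tube standing on the table beside the fixture, 25 mm across, 62 mm high; origin at the centre of its underside. Bystander.
- nut: M16 steel nut lying on the table beside the fixture, 24 x 27 x 13 mm; origin at the centre of its underside. Bystander.
- centre_punch: Steel centre punch lying beside the fixture, 12 mm thick, 118 mm long along its y; origin at the centre of its underside. Bystander.
- tape_measure: Yellow tape measure, 41 x 78 x 62 mm, standing to the left of the fixture; origin at the centre of its underside. Bystander.
Things that resemble listed ones, but are neither listed nor needed, are in the scene too. Leave any pink look-alike of the long_coupon alone.

How it is judged:
By the outcome, as a careful person would: the job done as asked, in the order asked, and still so for the second after the job is handed in, with the robot touching nothing.
It also fails if it takes over 48 s, if anything falls off the work surface, if the arm or the gripper's body presses on something with over 40 N, if the wrist force passes 120 N, or if a joint passes its speed limit or range.

## Working session

There is one attempt and no reset: what is moved stays moved. The work goes in short steps, Python scripts to look and compute and a tool call to move; the robot and the scene stay as the last step left them, time stands still between calls to the robot, and variables do not carry over. Pictures are saved under pics/ and viewed, at most 10 in all, crops included, and the job is handed in when it is done.

Besides the shell and the picture viewer there is one more tool, called after "Call:" by a JSON object that holds its "op" and its "data". jog_arm: Moves the arm, as the interface text tells. Its arguments: {"type":"object","properties":{"plan":{"type":"array","items":{"type":"object","properties":{"jaw":{"type":"number"},"dx":{"type":"number"},"dy":{"type":"number"},"dz":{"type":"number"},"turn":{"type":"number"}}}},"grip_force":{"type":"number"}},"required":["plan"]}

```bash
mkdir -p pics; python3 - <<'E'
from cell import *
import cv2,numpy as np
for n in("scene","top"):
    cv2.imwrite(f"pics/{n}0.png",capture(n)[:,:,::-1])
    for l in("fixture","long_coupon","short_coupon","stop_a","lip_a","tape_measure","gas_nozzle","nut","centre_punch"):
        print(n,l,[(np.round(d["xyz"],3).tolist(),round(d["score"],2)) for d in look_for(l,n)][:4])
    c=calibration(n);print({k:np.round(v,3).tolist() for k,v in c.items()})
s=read_state();print(s)
E
```

```text
scene fixture [([0.512, 0.113, 0.023], 0.59)]
scene long_coupon [([0.567, 0.022, 0.028], 0.85), ([0.344, 0.145, 0.012], 0.6)]
scene short_coupon [([0.515, 0.018, 0.022], 0.81)]
scene stop_a [([0.514, 0.113, 0.02], 0.87)]
scene lip_a [([0.517, 0.112, 0.029], 0.73)]
scene tape_measure []
scene gas_nozzle [([0.425, 0.029, 0.04], 0.69)]
scene nut [([0.62, 0.15, 0.011], 0.62)]
scene centre_punch [([0.623, 0.069, 0.015], 0.47)]
{'K': [[488.575, 0.0, 323.954], [0.0, 488.575, 194.809], [0.0, 0.0, 1.0]], 'rvec': [1.062, -2.142, 1.214], 'tvec': [0.498, 0.201, 0.91]}
top fixture [([0.532, 0.095, 0.027], 0.74)]
top long_coupon [([0.348, 0.139, 0.011], 0.66), ([0.569, 0.024, 0.027], 0.57)]
top short_coupon [([0.513, 0.018, 0.021], 0.6), ([0.57, 0.024, 0.029], 0.47)]
top stop_a [([0.534, 0.094, 0.021], 0.74)]
top lip_a [([0.43, 0.016, 0.044], 0.71), ([0.534, 0.094, 0.026], 0.6)]
top tape_measure [([0.393, 0.416, 0.053], 0.85)]
top gas_nozzle []
top nut [([0.622, 0.15, 0.013], 0.64)]
top centre_punch [([0.622, 0.052, 0.01], 0.55)]
{'K': [[384.371, 0.0, 321.611], [0.0, 384.371, 199.268], [0.0, 0.0, 1.0]], 'rvec': [2.179, -2.132, 0.079], 'tvec': [0.212, 0.52, 0.855]}
{'clock': 1.0, 'joint_pos': array([-1.38537038e+00,  3.12909640e-01,  1.49770901e+00, -1.83849988e-05,
        1.33099237e+00, -2.23398644e-01]), 'qd': array([-1.51233321e-03, -3.33160996e-05,  4.85468598e-04, -7.30844863e-05,
       -1.35029761e-03,  2.65591498e-04]), 'joint_torque': array([ 8.69862943e-04, -4.12171483e+01, -2.59892893e+01, -1.25797606e-04,
        5.76016828e-04, -1.28447644e-05]), 'eef_pos': array([ 0.20868969, -0.48174414,  0.23128585]), 'orientation': array([-3.14157079e+00,  1.33464006e-05,  4.08828961e-01]), 'ft_force': array([0.23841101, 0.0630348 , 0.18390347]), 'moment': array([ 0.03174957, -0.01408915, -0.01042408]), 'grip_force': 0.0, 'finger_gap': 0.08566966260932092}
```

View pics/top0.png

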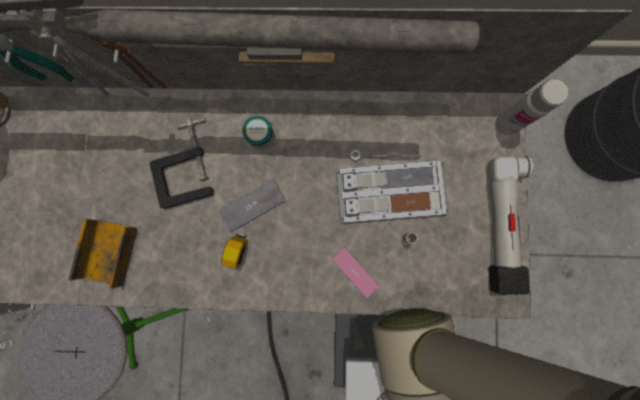

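View pics/scene0.png

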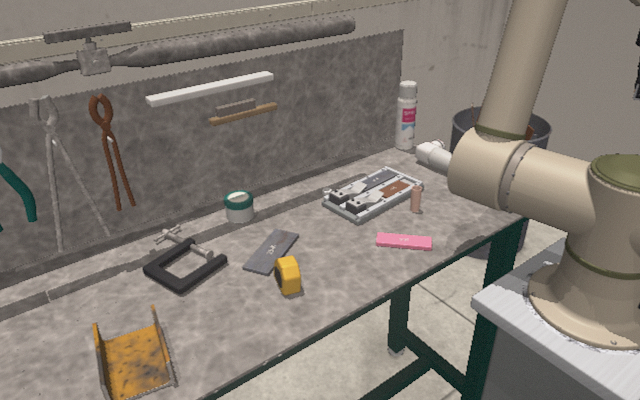

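The top view shows the fixture at pixels (337–447, 160–222). The stop end is on the left (world +y), a grey coupon lies in the upper lane and a rust-coloured one in the lower lane. The pink look-alike is at about (355, 272), and the nozzle is at about (411, 238). I'll zoom in next.

```bash
cat > h.py <<'E'
from cell import *
import cv2,numpy as np
def toworld(n,uv,z):
    c=calibration(n);R=cv2.Rodrigues(np.array(c["rvec"],float))[0];t=np.array(c["tvec"],float).ravel()
    C=-R.T@t;d=R.T@np.linalg.solve(np.array(c["K"]),[uv[0],uv[1],1.]);return C+d*(z-C[2])/d[2]
def topix(n,P):
    c=calibration(n);return cv2.projectPoints(np.array(P,float).reshape(-1,1,3),np.array(c["rvec"],float),np.array(c["tvec"],float),np.array(c["K"]),None)[0][:,0]
def crop(n,x0,y0,w,h,s,name):
    im=capture(n)[:,:,::-1][y0:y0+h,x0:x0+w]
    cv2.imwrite(name,cv2.resize(im,None,fx=s,fy=s,interpolation=cv2.INTER_CUBIC))
E
python3 - <<'E'
from h import *
crop("top",330,145,130,110,6,"pics/t1.png")
crop("scene",315,150,130,80,6,"pics/s1.png")
for n in("top","scene"):
    for l in ("fixture","long_coupon","short_coupon"):
        for r in regions_of(l,n)[:2]:
            m=r["region"].astype(np.uint8);b=cv2.minAreaRect(cv2.findNonZero(m))
            P=cv2.boxPoints(b);z={"fixture":.023,"long_coupon":.026,"short_coupon":.022}[l]
            print(n,l,round(r["score"],2),np.round(P,1).tolist(),[np.round(toworld(n,p,z)[:2],4).tolist() for p in P])
E
```

```text
top fixture 0.56 [[334.1000061035156, 168.1999969482422], [443.1000061035156, 159.0], [447.8999938964844, 215.3000030517578], [338.8999938964844, 224.60000610351562]] [[0.589, 0.1964], [0.6154, -0.056], [0.4847, -0.0657], [0.458, 0.1827]]
top long_coupon 0.97 [[331.1000061035156, 258.5], [343.8999938964844, 247.0], [379.1000061035156, 286.3999938964844], [366.29998779296875, 297.8999938964844]] [[0.3804, 0.1992], [0.4071, 0.1705], [0.3211, 0.0899], [0.295, 0.1184]]
top long_coupon 0.71 [[384.70001220703125, 169.39999389648438], [432.1000061035156, 165.8000030517578], [433.5, 183.89999389648438], [386.1000061035156, 187.5]] [[0.5878, 0.0792], [0.5983, -0.0297], [0.5561, -0.0326], [0.5455, 0.0757]]
top short_coupon 0.63 [[388.5, 194.3000030517578], [428.70001220703125, 190.6999969482422], [430.3999938964844, 209.0], [390.1000061035156, 212.60000610351562]] [[0.5304, 0.0696], [0.5407, -0.0227], [0.4984, -0.0263], [0.4881, 0.0656]]
scene fixture 0.64 [[317.6000061035156, 197.1999969482422], [407.20001220703125, 152.39999389648438], [426.20001220703125, 190.39999389648438], [336.600006103
[... 341 characters left out ...]
long_coupon 0.64 [[359.0, 181.60000610351562], [390.0, 166.6999969482422], [394.3999938964844, 175.89999389648438], [363.3999938964844, 190.8000030517578]] [[0.5876, 0.0687], [0.5992, -0.0525], [0.5532, -0.025], [0.5442, 0.0909]]
scene long_coupon 0.62 [[375.20001220703125, 245.10000610351562], [376.3999938964844, 231.3000030517578], [431.1000061035156, 236.3000030517578], [429.79998779296875, 250.10000610351562]] [[0.3552, 0.221], [0.3914, 0.1848], [0.305, 0.1046], [0.2728, 0.1434]]
scene short_coupon 0.82 [[378.6000061035156, 188.1999969482422], [403.0, 176.0], [408.0, 186.0], [383.6000061035156, 198.1999969482422]] [[0.5354, 0.0473], [0.5438, -0.0477], [0.4972, -0.0195], [0.4909, 0.0711]]
```

View pics/t1.png

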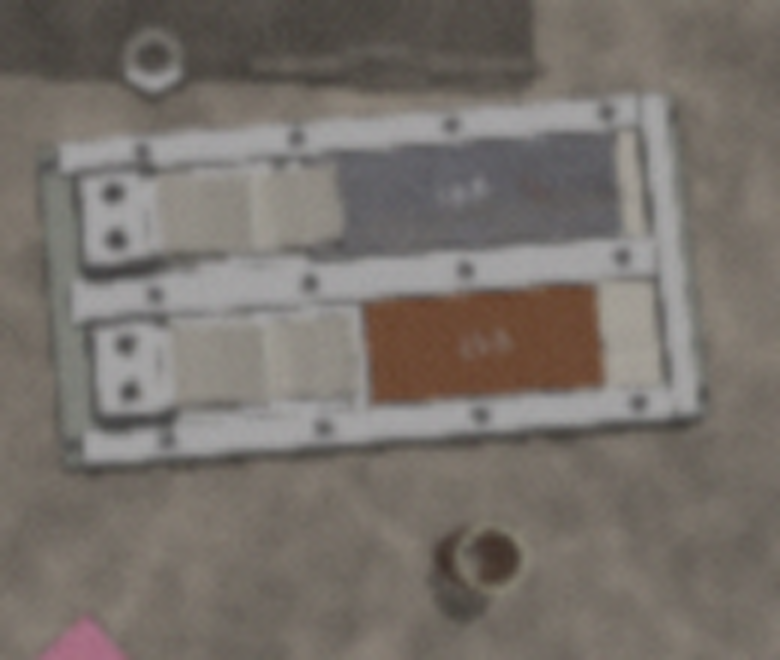

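View pics/s1.png

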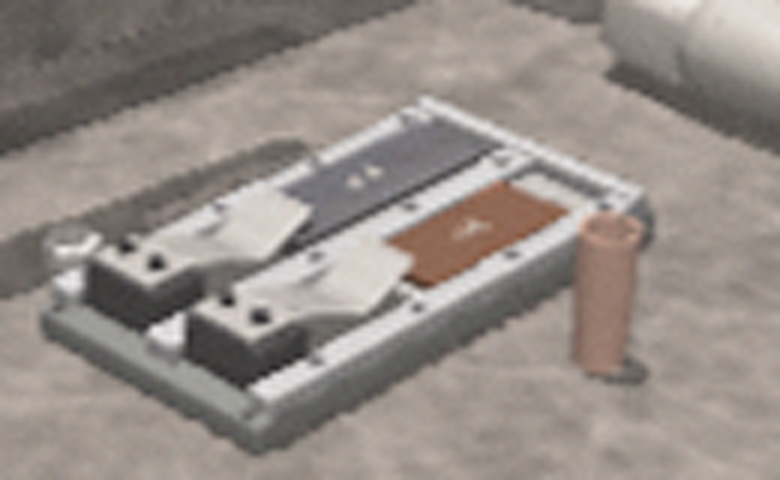

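```bash
cat >> h.py <<'E'
def f2w(p,P):
    c,s=np.cos(p[2]),np.sin(p[2]);P=np.array(P,float);return np.c_[p[0]+c*P[:,0]-s*P[:,1],p[1]+s*P[:,0]+c*P[:,1],P[:,2]]
E
python3 - <<'E'
from h import *
from scipy.optimize import least_squares
T=lambda a:(np.array(a,float)+.5)/6-.5+[330,145]
S=lambda a:(np.array(a,float)+.5)/6-.5+[315,150]
m=.001
R=[[64*m,-126*m,.025],[-64*m,-126*m,.025]]
tp=T([(668,95),(702,415),(40,152),(66,464),(656,238),(660,272)]);sp=S([(425,97),(645,190),(42,315),(258,432)])
def P(p):
    F=[[.064,.126,p[3]],[-.064,.126,p[3]]];Q=[[.008,-.118,.023],[-.008,-.118,.023]]
    return f2w(p,R+F+Q),f2w(p,R+F)
def res(p):
    a,b=P(p);return np.r_[(topix("top",a)-tp).ravel(),(topix("scene",b)-sp).ravel()]
r=least_squares(res,[.53,.06,.1,.014],x_scale=[.01,.01,.1,.01],loss='soft_l1');p=r.x
print(p.round(4),r.fun.round(1))
def inv(w):
    d=w[:2]-p[:2];c,s=np.cos(p[2]),np.sin(p[2]);return (np.array([c*d[0]+s*d[1],-s*d[0]+c*d[1]])*1000).round(1)
for uv in T([(612,133),(622,238),(340,165),(345,252)]):print("long",inv(toworld("top",uv,.026)))
for uv in S([(500,145),(408,125)]):print("longS",inv(toworld("scene",uv,.026)))
for uv in T([(597,285),(604,388),(367,303),(373,400)]):print("short",inv(toworld("top",uv,.022)))
for y in(-90,-26,-118,12):print(y,f2w(p,[[.029,y*m,.026]]).round(4))
E
```

```text
[0.5364 0.0675 0.1143 0.0157] [-0.  -1.2  1.2  0.4 -3.7  0.3 -2.8  2.5  1.3 -0.8  1.4  0.4  0.2 -0.5
  1.3 -0.1 -2.8 -0.6 -1.1  0.4]
long [  48.2 -102.3]
long [   7.3 -101.2]
long [45.8  2.9]
long [12.   4.7]
longS [   7.2 -109.7]
longS [ 48.6 -95.3]
short [ -9.4 -90.6]
short [-49.1 -88.5]
short [-8.1 -2.2]
short [-45.5  -0.4]
-90 [[ 0.5755 -0.0186  0.026 ]]
-26 [[0.5682 0.045  0.026 ]]
-118 [[ 0.5787 -0.0464  0.026 ]]
12 [[0.5639 0.0827 0.026 ]]
```

Call:
{"op": "jog_arm", "data": {"plan": [{"jaw":1,"turn":8.7},{"jaw":1,"turn":8.7},{"jaw":1,"dz":0.0}], "grip_force": 40}}

```text
invalid input
```

Call:
{"op": "jog_arm", "data": {"plan": [{"jaw":1,"dx":0,"dy":0,"dz":0,"turn":8.7},{"jaw":1,"dx":0,"dy":0,"dz":0,"turn":8.7},{"jaw":1,"dx":0,"dy":0,"dz":0,"turn":0}], "grip_force": 40}}

```text
clock: 1.78
eef_pos: [0.2087, -0.4817, 0.2313]
orientation: [-3.142, -0.0, 0.106]
ft_force: [1.3, 0.1, 0.3]
finger_gap: 0.0324
grip_force: 0.0
```

Call:
{"op": "jog_arm", "data": {"plan": [{"jaw":1,"dx":0.03,"dy":-0.031,"dz":0,"turn":0},{"jaw":1,"dx":0.03,"dy":-0.031,"dz":0,"turn":0},{"jaw":1,"dx":0.03,"dy":-0.031,"dz":0,"turn":0},{"jaw":1,"dx":0.03,"dy":-0.031,"dz":0,"turn":0},{"jaw":1,"dx":0.03,"dy":-0.031,"dz":0,"turn":0},{"jaw":1,"dx":0.03,"dy":-0.031,"dz":0,"turn":0},{"jaw":1,"dx":0.03,"dy":-0.031,"dz":0,"turn":0},{"jaw":1,"dx":0.03,"dy":-0.031,"dz":0,"turn":0}]}}

```text
clock: 2.78
eef_pos: [0.4221, -0.2088, 0.2315]
orientation: [3.141, -0.0, 0.109]
ft_force: [-0.2, -0.5, 0.0]
finger_gap: -0.0003
grip_force: 0.0
```

Call:
{"op": "jog_arm", "data": {"plan": [{"jaw":1,"dx":0.029,"dy":-0.03,"dz":0,"turn":0},{"jaw":1,"dx":0.029,"dy":-0.03,"dz":0,"turn":0},{"jaw":1,"dx":0.029,"dy":-0.03,"dz":0,"turn":0},{"jaw":1,"dx":0.029,"dy":-0.03,"dz":0,"turn":0},{"jaw":1,"dx":0.029,"dy":-0.03,"dz":0,"turn":0},{"jaw":1,"dx":0.029,"dy":-0.03,"dz":0,"turn":0},{"jaw":1,"dx":0,"dy":0,"dz":0,"turn":0},{"jaw":1,"dx":0,"dy":0,"dz":0,"turn":0}]}}

```text
clock: 3.78
eef_pos: [0.5752, -0.013, 0.2312]
orientation: [3.141, 0.0, 0.107]
ft_force: [0.4, 0.5, -0.6]
finger_gap: 0.0001
grip_force: 0.0
```

Over target. I'll go down to 60 mm and check with a picture.

Call:
{"op": "jog_arm", "data": {"plan": [{"jaw":1,"dx":0,"dy":0,"dz":0.03,"turn":0},{"jaw":1,"dx":0,"dy":0,"dz":0.04,"turn":0},{"jaw":1,"dx":0,"dy":0,"dz":0.04,"turn":0},{"jaw":1,"dx":0,"dy":0,"dz":0.04,"turn":0},{"jaw":1,"dx":0,"dy":0,"dz":0.025,"turn":0},{"jaw":1,"dx":0,"dy":0,"dz":0.012,"turn":0},{"jaw":1,"dx":0,"dy":0,"dz":0,"turn":0},{"jaw":1,"dx":0,"dy":0,"dz":0,"turn":0}]}}

```text
clock: 4.78
eef_pos: [0.5761, -0.013, 0.0455]
orientation: [3.141, -0.002, 0.105]
ft_force: [-0.9, -0.2, 0.1]
finger_gap: -0.0002
grip_force: 0.0
```

```bash
python3 - <<'E'
from h import *
s=read_state();print(s["clock"],s["eef_pos"],s["ft_force"])
crop("scene",305,120,140,110,5,"pics/s2.png")
P=s["eef_pos"].copy();print(((topix("scene",[P,[P[0],P[1],.026]])-[305,120])*5).round())
E
```

```text
4.775 [ 0.57608267 -0.01301994  0.0455104 ] [-0.85466927 -0.22194476  0.14410762]
[[403. 238.]
 [401. 270.]]
```

View pics/s2.png

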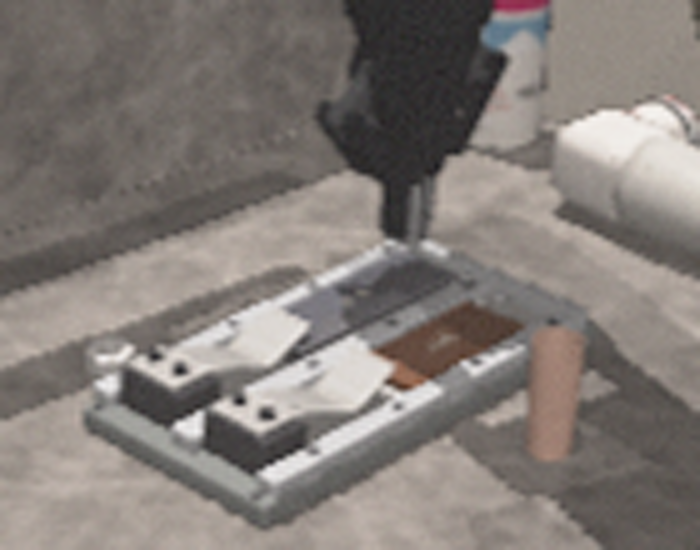

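The closed tips (about 405, 245 in the crop) are above the grey coupon's rear part, and they project down onto its top at about (401, 270). I'll lower gently.

Call:
{"op": "jog_arm", "data": {"plan": [{"jaw":1,"dx":0,"dy":0,"dz":0.008,"turn":0},{"jaw":1,"dx":0,"dy":0,"dz":0.006,"turn":0},{"jaw":1,"dx":0,"dy":0,"dz":0.003,"turn":0},{"jaw":1,"dx":0,"dy":0,"dz":0.001,"turn":0},{"jaw":1,"dx":0,"dy":0,"dz":0.001,"turn":0},{"jaw":1,"dx":0,"dy":0,"dz":0,"turn":0}]}}

```text
clock: 5.58
eef_pos: [0.5757, -0.0127, 0.0261]
orientation: [3.141, -0.001, 0.105]
ft_force: [-2.3, 0.1, 6.1]
finger_gap: -0.0001
grip_force: 3.1
```

Call:
{"op": "jog_arm", "data": {"plan": [{"jaw":1,"dx":0,"dy":0,"dz":0.001,"turn":0},{"jaw":1,"dx":0,"dy":0,"dz":0,"turn":0},{"jaw":1,"dx":0,"dy":0,"dz":0,"turn":0}]}}

```text
clock: 5.95
eef_pos: [0.576, -0.0127, 0.026]
orientation: [3.141, -0.001, 0.105]
ft_force: [-4.5, 0.1, 14.2]
finger_gap: 0.0003
grip_force: 7.0
```

Call:
{"op": "jog_arm", "data": {"plan": [{"jaw":1,"dx":0,"dy":0,"dz":0.001,"turn":0},{"jaw":1,"dx":0,"dy":0,"dz":0.0003,"turn":0},{"jaw":1,"dx":0,"dy":-0.002,"dz":0,"turn":0},{"jaw":1,"dx":0,"dy":-0.002,"dz":0,"turn":0},{"jaw":1,"dx":0,"dy":-0.002,"dz":0,"turn":0},{"jaw":1,"dx":0,"dy":0,"dz":0,"turn":0}]}}

```text
clock: 6.7
eef_pos: [0.5762, -0.0091, 0.026]
orientation: [3.137, -0.003, 0.106]
ft_force: [-7.8, -11.3, 21.0]
finger_gap: 0.0001
grip_force: 10.9
```

```bash
python3 - <<'E'
from h import *
crop("scene",315,140,130,90,6,"pics/s3.png")
E
```

```text
(no output)
```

View pics/s3.png

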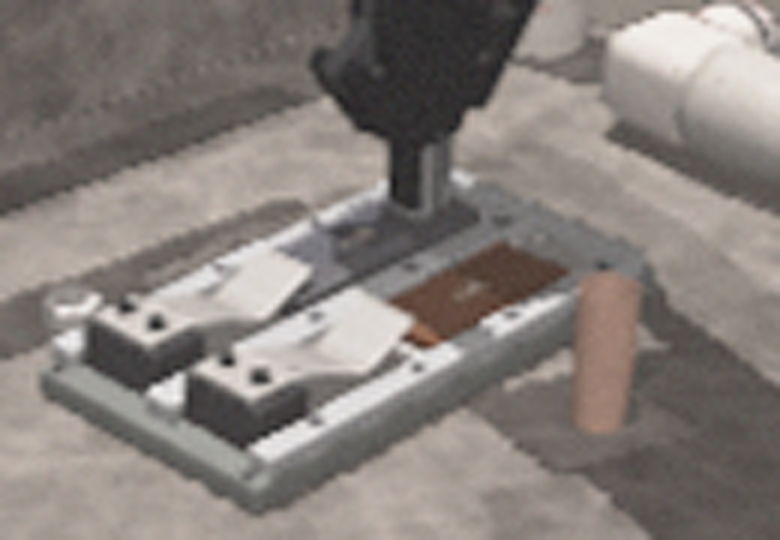

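The tips are on the rear half of the grey coupon, at about (415, 212) in the crop. I'll slide on.

Call:
{"op": "jog_arm", "data": {"plan": [{"jaw":1,"dx":-0.0005,"dy":-0.002,"dz":0.0003,"turn":0},{"jaw":1,"dx":0,"dy":-0.002,"dz":0,"turn":0},{"jaw":1,"dx":0,"dy":-0.002,"dz":0,"turn":0},{"jaw":1,"dx":0,"dy":-0.002,"dz":0,"turn":0},{"jaw":1,"dx":0,"dy":-0.002,"dz":0,"turn":0},{"jaw":1,"dx":0,"dy":-0.002,"dz":0,"turn":0}]}}

```text
clock: 7.5
eef_pos: [0.5754, 0.0023, 0.026]
orientation: [3.136, -0.006, 0.105]
ft_force: [-2.6, -13.5, 20.1]
finger_gap: -0.0001
grip_force: 10.1
```

```bash
python3 - <<'E'
from h import *
a=capture("scene")[:,:,::-1][140:230,315:445];b=capture("top")[:,:,::-1][145:235,330:460]
cv2.imwrite("pics/c4.png",cv2.resize(np.hstack([a,b]),None,fx=3,fy=3,interpolation=cv2.INTER_CUBIC))
E
```

```text
(no output)
```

View pics/c4.png

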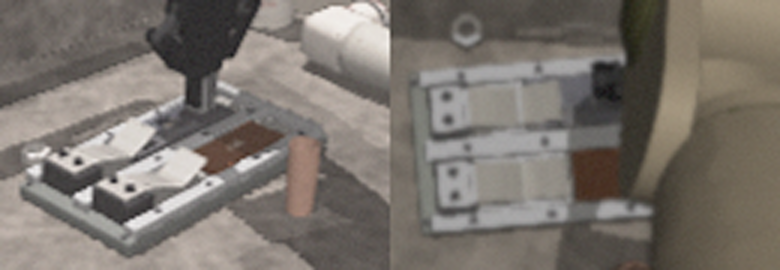

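The imprint on the coupon is moving along with the fingers (about 373 to 370 px in scene columns). I'll press slightly harder and continue.

Call:
{"op": "jog_arm", "data": {"plan": [{"jaw":1,"dx":0,"dy":-0.002,"dz":0.0004,"turn":0},{"jaw":1,"dx":0,"dy":-0.003,"dz":0,"turn":0},{"jaw":1,"dx":0,"dy":-0.003,"dz":0,"turn":0},{"jaw":1,"dx":0,"dy":-0.003,"dz":0,"turn":0},{"jaw":1,"dx":0,"dy":-0.003,"dz":0,"turn":0},{"jaw":1,"dx":0,"dy":-0.002,"dz":0,"turn":0}]}}

```text
clock: 8.35
eef_pos: [0.5739, 0.0183, 0.026]
orientation: [3.136, -0.006, 0.106]
ft_force: [-4.9, -14.9, 24.9]
finger_gap: -0.0002
grip_force: 12.2
```

```bash
python3 - <<'E'
from h import *
a=capture("scene")[:,:,::-1]
cv2.imwrite("pics/raw5.png",a)
old=cv2.imread("pics/scene0.png")
# white imprint near (376,179) in the first picture: track by template
t=old[174:186,368:384]
m=cv2.matchTemplate(a[160:205,330:400],t,cv2.TM_CCOEFF_NORMED);_,v,_,l=cv2.minMaxLoc(m)
print(v,l[0]+338,l[1]+166)
P=[toworld("scene",(376,180),.026),toworld("scene",(l[0]+338,l[1]+166),.026)];print(P)
print(read_state()["ft_force"])
E
```

```text
0.6187201142311096 392 189
[array([0.56650744, 0.02836349, 0.026     ]), array([0.50636778, 0.02839576, 0.026     ])]
[ -4.95272863 -12.50632439  24.04309336]
```

```bash
cat >> h.py <<'E'
def rect(im,p=(.5364,.0675,.11)):
    src=topix("scene",f2w(p,[[.010,-.11,.026],[.048,-.11,.026],[.048,.01,.026],[.010,.01,.026]])).astype(np.float32)
    dst=np.float32([[0,0],[0,38],[120,38],[120,0]])
    return cv2.warpPerspective(im,cv2.getPerspectiveTransform(src,dst),(120,38))
def prof(im):
    g=cv2.cvtColor(rect(im),cv2.COLOR_BGR2GRAY).astype(float);return g[4:34].max(0)-np.median(g[4:34],0)
E
python3 - <<'E'
from h import *
for n in("scene0","raw5"):
    print(n,prof(cv2.imread(f"pics/{n}.png"))[::3].astype(int).tolist())
A=rect(cv2.imread("pics/scene0.png"));B=rect(cv2.imread("pics/raw5.png"))
cv2.imwrite("pics/r5.png",cv2.resize(np.vstack([A,B]),None,fx=5,fy=5,interpolation=cv2.INTER_CUBIC))
E
```

```text
scene0 [5, 5, 14, 19, 7, 10, 6, 11, 10, 6, 10, 5, 7, 13, 11, 14, 13, 11, 11, 49, 49, 26, 17, 38, 55, 31, 10, 7, 8, 7, 5, 10, 5, 8, 17, 13, 9, 6, 10, 7]
raw5 [5, 8, 9, 11, 6, 9, 8, 4, 11, 19, 23, 34, 18, 17, 22, 26, 37, 41, 37, 35, 29, 14, 16, 18, 22, 32, 30, 28, 26, 19, 18, 19, 40, 68, 109, 99, 73, 48, 20, 15]
```

View pics/r5.png

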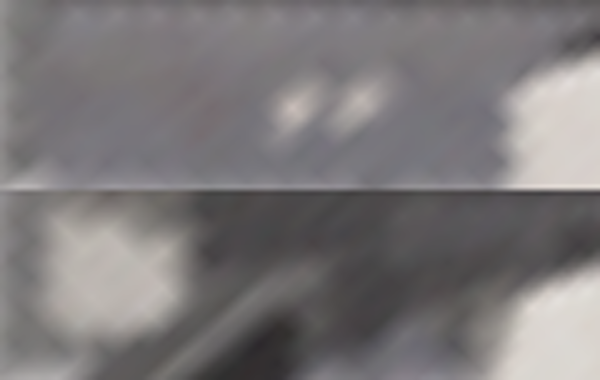

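The rectified lane (lower strip) shows bare floor from about 8 to 38 mm behind the coupon. So it has moved about 31 mm with the fingers, without slipping.

Call:
{"op": "jog_arm", "data": {"plan": [{"jaw":1,"dx":0,"dy":-0.003,"dz":0,"turn":0},{"jaw":1,"dx":0,"dy":-0.003,"dz":0,"turn":0},{"jaw":1,"dx":0,"dy":-0.003,"dz":0,"turn":0},{"jaw":1,"dx":0,"dy":-0.003,"dz":0,"turn":0},{"jaw":1,"dx":0,"dy":-0.003,"dz":0,"turn":0},{"jaw":1,"dx":0,"dy":-0.003,"dz":0,"turn":0},{"jaw":1,"dx":0,"dy":-0.003,"dz":0,"turn":0}]}}

```text
clock: 9.28
eef_pos: [0.5717, 0.0393, 0.026]
orientation: [3.136, -0.006, 0.106]
ft_force: [-5.2, -13.9, 24.4]
finger_gap: 0.0001
grip_force: 12.4
```

Call:
{"op": "jog_arm", "data": {"plan": [{"jaw":1,"dx":0,"dy":-0.002,"dz":0,"turn":0},{"jaw":1,"dx":0,"dy":-0.002,"dz":0,"turn":0},{"jaw":1,"dx":0,"dy":-0.002,"dz":0,"turn":0},{"jaw":1,"dx":0,"dy":0,"dz":0,"turn":0}]}}

```text
clock: 9.78
eef_pos: [0.5711, 0.0455, 0.0259]
orientation: [3.137, -0.006, 0.106]
ft_force: [-4.9, -13.3, 24.2]
finger_gap: -0.0001
grip_force: 12.5
```

```bash
python3 - <<'E'
from h import *
a=capture("scene")[:,:,::-1].copy();cv2.imwrite("pics/raw6.png",a)
for n in ("raw5","raw6"):
    g=cv2.cvtColor(rect(cv2.imread(f"pics/{n}.png")),cv2.COLOR_BGR2GRAY);print(g[8:24].mean(0)[::2].astype(int).tolist())
E
```

```text
[135, 122, 117, 121, 136, 155, 171, 178, 181, 182, 183, 182, 180, 178, 176, 175, 170, 155, 131, 107, 89, 82, 81, 83, 86, 87, 88, 88, 88, 89, 88, 86, 82, 78, 73, 72, 71, 71, 72, 74, 77, 79, 80, 80, 80, 81, 82, 84, 87, 90, 92, 97, 106, 117, 125, 130, 132, 136, 142, 148]
[137, 123, 117, 120, 135, 155, 170, 177, 180, 181, 181, 180, 180, 181, 182, 181, 180, 181, 182, 182, 181, 182, 184, 184, 182, 180, 181, 182, 183, 177, 162, 138, 112, 94, 84, 81, 81, 81, 82, 83, 85, 87, 89, 89, 88, 86, 82, 78, 75, 75, 77, 83, 90, 96, 101, 106, 107, 108, 110, 112]
```

Call:
{"op": "jog_arm", "data": {"plan": [{"jaw":1,"dx":0,"dy":-0.0015,"dz":0,"turn":0},{"jaw":1,"dx":0,"dy":-0.0015,"dz":0,"turn":0},{"jaw":1,"dx":0,"dy":0,"dz":0,"turn":0}]}}

```text
clock: 10.2
eef_pos: [0.5712, 0.0483, 0.026]
orientation: [3.136, -0.007, 0.105]
ft_force: [-2.9, -12.9, 23.1]
finger_gap: -0.0
grip_force: 11.6
```

Call:
{"op": "jog_arm", "data": {"plan": [{"jaw":1,"dx":0,"dy":-0.0015,"dz":0,"turn":0},{"jaw":1,"dx":0,"dy":-0.0015,"dz":0,"turn":0},{"jaw":1,"dx":0,"dy":0,"dz":0,"turn":0}]}}

```text
clock: 10.58
eef_pos: [0.5714, 0.0517, 0.026]
orientation: [3.137, -0.009, 0.105]
ft_force: [0.8, -11.0, 20.3]
finger_gap: -0.0003
grip_force: 10.5
```

```bash
python3 - <<'E'
from h import *
a=capture("scene")[:,:,::-1].copy();cv2.imwrite("pics/raw7.png",a)
for n in ("raw6","raw7"):
    g=cv2.cvtColor(rect(cv2.imread(f"pics/{n}.png")),cv2.COLOR_BGR2GRAY);v=g[8:24].mean(0);print(np.interp(130,v[72:52:-1],np.arange(72,52,-1)))
E
```

```text
62.605633802816904
65.39004149377594
```

The fingers moved about 6 mm and the coupon only about 2.8 mm, so it is probably at the stop. I'll press harder and push a little more to confirm.

Call:
{"op": "jog_arm", "data": {"plan": [{"jaw":1,"dx":0,"dy":0,"dz":0.001,"turn":0},{"jaw":1,"dx":0,"dy":-0.0012,"dz":0,"turn":0},{"jaw":1,"dx":0,"dy":-0.0012,"dz":0,"turn":0},{"jaw":1,"dx":0,"dy":0,"dz":0,"turn":0}]}}

```text
clock: 11.12
eef_pos: [0.5716, 0.053, 0.0259]
orientation: [3.135, -0.01, 0.106]
ft_force: [-2.1, -16.4, 29.3]
finger_gap: -0.0002
grip_force: 14.3
```

```bash
python3 - <<'E'
from h import *
for i in (8,9,10):
    a=capture("scene")[:,:,::-1].copy();cv2.imwrite(f"pics/raw{i}.png",a)
    g=cv2.cvtColor(rect(a),cv2.COLOR_BGR2GRAY);v=g[8:24].mean(0);print(np.interp(130,v[72:52:-1],np.arange(72,52,-1)))
E
```

```text
65.39166666666667
65.4077253218884
65.4560669456067
```

The tail has not moved (65.4 before and after) under 29 N down and 16 N forward, so the coupon is home. I'll lift off and move clear.

Call:
{"op": "jog_arm", "data": {"plan": [{"jaw":1,"dx":0,"dy":0,"dz":-0.003,"turn":0},{"jaw":1,"dx":0,"dy":0,"dz":-0.005,"turn":0},{"jaw":1,"dx":0,"dy":0,"dz":-0.02,"turn":0},{"jaw":1,"dx":0,"dy":0,"dz":-0.04,"turn":0},{"jaw":1,"dx":0,"dy":0,"dz":-0.05,"turn":0},{"jaw":1,"dx":0,"dy":0,"dz":-0.05,"turn":0},{"jaw":1,"dx":0,"dy":0,"dz":-0.02,"turn":0},{"jaw":1,"dx":0,"dy":0,"dz":0,"turn":0}]}}

```text
clock: 12.28
eef_pos: [0.568, 0.0565, 0.2103]
orientation: [3.141, -0.002, 0.105]
ft_force: [1.0, 0.1, -0.5]
finger_gap: 0.0004
grip_force: 0.0
```

Call:
{"op": "jog_arm", "data": {"plan": [{"jaw":1,"dx":-0.03,"dy":0.03,"dz":0,"turn":0},{"jaw":1,"dx":-0.03,"dy":0.03,"dz":0,"turn":0},{"jaw":1,"dx":-0.03,"dy":0.03,"dz":0,"turn":0},{"jaw":1,"dx":-0.03,"dy":0.03,"dz":0,"turn":0},{"jaw":1,"dx":-0.03,"dy":0.03,"dz":0,"turn":0},{"jaw":1,"dx":-0.03,"dy":0.03,"dz":0,"turn":0},{"jaw":1,"dx":-0.03,"dy":0.03,"dz":0,"turn":0},{"jaw":1,"dx":0,"dy":0,"dz":0,"turn":0}]}}

```text
clock: 13.28
eef_pos: [0.3794, -0.1755, 0.208]
orientation: [-3.14, 0.002, 0.102]
ft_force: [0.2, 0.2, 0.4]
finger_gap: -0.0001
grip_force: 0.0
```

Call:
{"op": "jog_arm", "data": {"plan": [{"jaw":1,"dx":-0.02,"dy":0.03,"dz":0,"turn":0},{"jaw":1,"dx":-0.02,"dy":0.03,"dz":0,"turn":0},{"jaw":1,"dx":-0.02,"dy":0.03,"dz":0,"turn":0},{"jaw":1,"dx":-0.02,"dy":0.03,"dz":0,"turn":0},{"jaw":1,"dx":-0.02,"dy":0.03,"dz":0,"turn":0},{"jaw":1,"dx":0,"dy":0,"dz":0,"turn":0},{"jaw":1,"dx":0,"dy":0,"dz":0,"turn":0}]}}

```text
clock: 14.15
eef_pos: [0.2977, -0.3332, 0.2085]
orientation: [-3.14, 0.0, 0.106]
ft_force: [-0.3, 0.1, 0.1]
finger_gap: 0.0003
grip_force: 0.0
```

```bash
python3 - <<'E'
from h import *
a=capture("scene")[:,:,::-1].copy();g=cv2.cvtColor(rect(a),cv2.COLOR_BGR2GRAY);v=g[8:24].mean(0);print(np.interp(130,v[72:52:-1],np.arange(72,52,-1)))
b=capture("top")[:,:,::-1].copy()
cv2.imwrite("pics/end.png",cv2.resize(np.hstack([a[145:235,310:440],b[145:235,330:460]]),None,fx=3,fy=3,interpolation=cv2.INTER_CUBIC))
for l in("short_coupon","gas_nozzle","nut","centre_punch"):
  print(l,[np.round(d["xyz"],3).tolist() for n in("top","scene") for d in look_for(l,n)[:1]])
# tail in the top view, lane-centre frame, along-lane grey profile
p=(.5364,.0675,.11)
ys=np.arange(-.125,.03,.003);uv=topix("top",f2w(p,[[.029,y,.026] for y in ys])).astype(np.float32)
print([(int(y*1000),int(k)) for y,k in zip(ys,cv2.remap(cv2.cvtColor(b,cv2.COLOR_BGR2GRAY),uv[:,0],uv[:,1],cv2.INTER_LINEAR).ravel())])
E
```

```text
68.53846153846153
short_coupon [[0.511, 0.02, 0.02], [0.512, 0.019, 0.025]]
gas_nozzle [[0.428, 0.028, 0.04]]
nut [[0.625, 0.148, 0.013], [0.516, 0.101, 0.024]]
centre_punch [[0.624, 0.054, 0.006]]
[(-125, 118), (-122, 147), (-119, 161), (-115, 151), (-112, 122), (-109, 141), (-106, 153), (-103, 155), (-100, 154), (-97, 154), (-94, 156), (-91, 156), (-88, 157), (-85, 157), (-82, 158), (-79, 159), (-76, 158), (-73, 159), (-70, 160), (-67, 161), (-64, 160), (-61, 160), (-58, 161), (-55, 162), (-52, 161), (-49, 161), (-46, 156), (-43, 130), (-40, 97), (-37, 87), (-34, 90), (-31, 92), (-28, 95), (-25, 97), (-22, 97), (-19, 95), (-16, 92), (-13, 90), (-10, 91), (-7, 95), (-4, 96), (-1, 98), (1, 96), (4, 109), (7, 126), (10, 134), (13, 134), (16, 133), (19, 132), (22, 133), (25, 136), (28, 138)]
```

View pics/end.png

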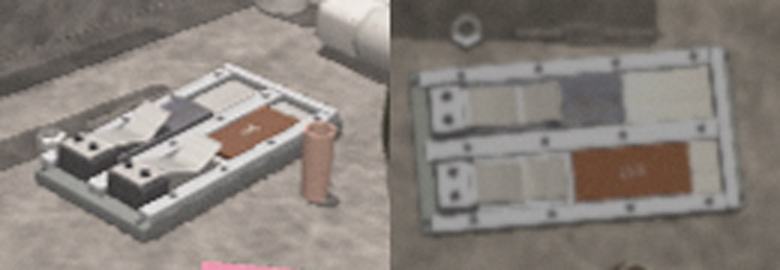

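The final views look right: the coupon is deep under its spring and the bystanders are unmoved. But the tail reading went from 65.4 to 68.5 on release. That could be a lighting change or a late movement of the coupon, so I'll push once more and compare.

Call:
{"op": "jog_arm", "data": {"plan": [{"jaw":1,"dx":0.028,"dy":-0.031,"dz":0,"turn":0},{"jaw":1,"dx":0.028,"dy":-0.031,"dz":0,"turn":0},{"jaw":1,"dx":0.028,"dy":-0.031,"dz":0,"turn":0},{"jaw":1,"dx":0.028,"dy":-0.031,"dz":0,"turn":0},{"jaw":1,"dx":0.028,"dy":-0.031,"dz":0,"turn":0},{"jaw":1,"dx":0.028,"dy":-0.031,"dz":0,"turn":0},{"jaw":1,"dx":0.028,"dy":-0.031,"dz":0,"turn":0},{"jaw":1,"dx":0.028,"dy":-0.031,"dz":0,"turn":0}]}}

```text
clock: 15.65
eef_pos: [0.4946, -0.0629, 0.2093]
orientation: [3.141, -0.0, 0.105]
ft_force: [-0.4, -0.1, 0.3]
finger_gap: -0.0002
grip_force: 0.0
```

Call:
{"op": "jog_arm", "data": {"plan": [{"jaw":1,"dx":0.029,"dy":-0.032,"dz":0,"turn":0},{"jaw":1,"dx":0.029,"dy":-0.032,"dz":0,"turn":0},{"jaw":1,"dx":0.029,"dy":-0.032,"dz":0,"turn":0},{"jaw":1,"dx":0,"dy":0,"dz":0.03,"turn":0},{"jaw":1,"dx":0,"dy":0,"dz":0.04,"turn":0},{"jaw":1,"dx":0,"dy":0,"dz":0.04,"turn":0},{"jaw":1,"dx":0,"dy":0,"dz":0.03,"turn":0},{"jaw":1,"dx":0,"dy":0,"dz":0,"turn":0}]}}

```text
clock: 16.65
eef_pos: [0.5693, 0.0406, 0.0676]
orientation: [-3.141, 0.004, 0.105]
ft_force: [1.1, -0.8, 0.6]
finger_gap: 0.0002
grip_force: 0.0
```

Call:
{"op": "jog_arm", "data": {"plan": [{"jaw":1,"dx":0,"dy":0,"dz":0,"turn":0},{"jaw":1,"dx":0,"dy":0,"dz":0,"turn":0}]}}

```text
clock: 16.9
eef_pos: [0.5711, 0.0404, 0.0708]
orientation: [3.141, -0.002, 0.105]
ft_force: [1.0, -0.6, -0.1]
finger_gap: -0.0001
grip_force: 0.0
```

Call:
{"op": "jog_arm", "data": {"plan": [{"jaw":1,"dx":0,"dy":0,"dz":0.02,"turn":0},{"jaw":1,"dx":0,"dy":0,"dz":0.015,"turn":0},{"jaw":1,"dx":0,"dy":0,"dz":0.006,"turn":0},{"jaw":1,"dx":0,"dy":0,"dz":0.003,"turn":0},{"jaw":1,"dx":0,"dy":0,"dz":0.001,"turn":0},{"jaw":1,"dx":0,"dy":0,"dz":0.001,"turn":0},{"jaw":1,"dx":0,"dy":0,"dz":0,"turn":0}]}}

```text
clock: 17.77
eef_pos: [0.5705, 0.0405, 0.026]
orientation: [3.141, -0.0, 0.106]
ft_force: [-11.6, 0.8, 22.1]
finger_gap: -0.0003
grip_force: 11.3
```

```bash
cat >> h.py <<'E'
def tail():
    a=capture("scene")[:,:,::-1].copy();v=cv2.cvtColor(rect(a),cv2.COLOR_BGR2GRAY)[8:24].mean(0)
    g=-np.gradient(v[52:80]);k=g.argmax();w=slice(max(k-4,0),k+5)
    print("tail grad",(g[w]*np.arange(52,80)[w]).sum()/g[w].sum(),"floor/coupon",v[52:56].mean(),v[76:80].mean())
E
python3 - <<'E'
from h import *
tail()
for n in ("raw7","raw8"):
    v=cv2.cvtColor(rect(cv2.imread(f"pics/{n}.png")),cv2.COLOR_BGR2GRAY)[8:24].mean(0);print(v[50:80].astype(int).tolist())
v=cv2.cvtColor(rect(capture("scene")[:,:,::-1].copy()),cv2.COLOR_BGR2GRAY)[8:24].mean(0);print(v[50:80].astype(int).tolist())
E
```

```text
tail grad 63.73444544634806 floor/coupon 181.21875 89.578125
[180, 180, 181, 182, 183, 184, 183, 183, 183, 183, 182, 178, 172, 163, 150, 135, 120, 106, 94, 84, 78, 75, 75, 76, 77, 79, 80, 82, 83, 83]
[180, 181, 182, 183, 183, 183, 183, 182, 182, 182, 181, 178, 171, 162, 150, 135, 120, 106, 93, 84, 77, 74, 72, 73, 74, 76, 78, 79, 80, 81]
[179, 179, 180, 181, 181, 181, 179, 175, 170, 165, 158, 151, 143, 133, 123, 114, 106, 99, 93, 90, 88, 87, 87, 88, 88, 88, 89, 89, 90, 91]
```

Call:
{"op": "jog_arm", "data": {"plan": [{"jaw":1,"dx":-0.001,"dy":0,"dz":0.0004,"turn":0},{"jaw":1,"dx":0,"dy":-0.002,"dz":0,"turn":0},{"jaw":1,"dx":0,"dy":-0.002,"dz":0,"turn":0},{"jaw":1,"dx":0,"dy":0,"dz":0,"turn":0}]}}

```text
clock: 18.38
eef_pos: [0.5712, 0.0426, 0.026]
orientation: [3.138, -0.005, 0.105]
ft_force: [-3.4, -9.0, 18.0]
finger_gap: -0.0001
grip_force: 8.7
```

Call:
{"op": "jog_arm", "data": {"plan": [{"jaw":1,"dx":0,"dy":-0.002,"dz":0,"turn":0},{"jaw":1,"dx":0,"dy":-0.002,"dz":0,"turn":0},{"jaw":1,"dx":0,"dy":0,"dz":0,"turn":0}]}}

```text
clock: 18.75
eef_pos: [0.5713, 0.0467, 0.026]
orientation: [3.138, -0.007, 0.105]
ft_force: [-0.4, -8.6, 15.1]
finger_gap: -0.0002
grip_force: 7.5
```

Call:
{"op": "jog_arm", "data": {"plan": [{"jaw":1,"dx":0,"dy":-0.002,"dz":0,"turn":0},{"jaw":1,"dx":0,"dy":-0.001,"dz":0,"turn":0},{"jaw":1,"dx":0,"dy":0,"dz":0,"turn":0}]}}

```text
clock: 19.12
eef_pos: [0.5711, 0.0496, 0.026]
orientation: [3.138, -0.007, 0.105]
ft_force: [0.4, -9.0, 14.5]
finger_gap: -0.0003
grip_force: 7.3
```

```bash
python3 - <<'E'
from h import *
tail()
v=cv2.cvtColor(rect(capture("scene")[:,:,::-1].copy()),cv2.COLOR_BGR2GRAY)[8:24].mean(0);print(v[50:80].astype(int).tolist())
E
```

```text
tail grad 65.2047958522359 floor/coupon 181.625 83.828125
[180, 181, 182, 183, 183, 183, 182, 182, 182, 182, 181, 177, 171, 161, 149, 134, 120, 106, 95, 86, 81, 79, 79, 80, 81, 81, 82, 82, 82, 82]
```

The fingers slid 9 mm along the top, and the tail edge profile is identical to the one before release. So the coupon is solid against the stop, and the 68.5 reading came from lighting. I'll retreat and hand in.

Call:
{"op": "jog_arm", "data": {"plan": [{"jaw":1,"dx":0,"dy":0,"dz":-0.003,"turn":0},{"jaw":1,"dx":0,"dy":0,"dz":-0.005,"turn":0},{"jaw":1,"dx":0,"dy":0,"dz":-0.02,"turn":0},{"jaw":1,"dx":0,"dy":0,"dz":-0.04,"turn":0},{"jaw":1,"dx":0,"dy":0,"dz":-0.05,"turn":0},{"jaw":1,"dx":0,"dy":0,"dz":-0.05,"turn":0},{"jaw":1,"dx":0,"dy":0,"dz":-0.02,"turn":0},{"jaw":1,"dx":0,"dy":0,"dz":0,"turn":0}]}}

```text
clock: 20.23
eef_pos: [0.5686, 0.0515, 0.2122]
orientation: [3.141, -0.003, 0.105]
ft_force: [1.1, 0.6, -0.6]
finger_gap: 0.0001
grip_force: 0.0
```

Call:
{"op": "jog_arm", "data": {"plan": [{"jaw":1,"dx":-0.03,"dy":0.03,"dz":0,"turn":0},{"jaw":1,"dx":-0.03,"dy":0.03,"dz":0,"turn":0},{"jaw":1,"dx":-0.03,"dy":0.03,"dz":0,"turn":0},{"jaw":1,"dx":-0.03,"dy":0.03,"dz":0,"turn":0},{"jaw":1,"dx":-0.03,"dy":0.03,"dz":0,"turn":0},{"jaw":1,"dx":-0.03,"dy":0.03,"dz":0,"turn":0},{"jaw":1,"dx":-0.03,"dy":0.03,"dz":0,"turn":0},{"jaw":1,"dx":0,"dy":0,"dz":0,"turn":0}]}}

```text
clock: 21.22
eef_pos: [0.3799, -0.1806, 0.2097]
orientation: [-3.14, 0.002, 0.101]
ft_force: [-0.1, 0.7, 0.1]
finger_gap: 0.0
grip_force: 0.0
```

Call:
{"op": "jog_arm", "data": {"plan": [{"jaw":1,"dx":-0.02,"dy":0.03,"dz":0,"turn":0},{"jaw":1,"dx":-0.02,"dy":0.03,"dz":0,"turn":0},{"jaw":1,"dx":-0.02,"dy":0.03,"dz":0,"turn":0},{"jaw":1,"dx":-0.02,"dy":0.03,"dz":0,"turn":0},{"jaw":1,"dx":-0.02,"dy":0.03,"dz":0,"turn":0},{"jaw":1,"dx":0,"dy":0,"dz":0,"turn":0},{"jaw":1,"dx":0,"dy":0,"dz":0,"turn":0}]}}

```text
clock: 22.1
eef_pos: [0.2983, -0.3382, 0.2102]
orientation: [-3.14, 0.0, 0.106]
ft_force: [-0.4, 0.7, 0.3]
finger_gap: 0.0001
grip_force: 0.0
```

```bash
python3 - <<'E'
from h import *
a=capture("scene")[:,:,::-1].copy();v=cv2.cvtColor(rect(a),cv2.COLOR_BGR2GRAY)[8:24].mean(0);t=np.interp(130,v[75:52:-1],np.arange(75,52,-1));print(t)
if abs(t-68.54)<.4: print(finish_job())
E
```

```text
68.63302752293578
the job is handed in; nothing more can be done
None
```

I slid the long coupon under its leaf spring to the stop, released it and handed the job in at about 22 s. A second push on its top did not move it, and the bystanders I re-checked had not moved (tape measure not re-checked).

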